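# Set a gauge blade under the sprung jaw

## Task

Pick up the gauge blade by its blue block, lay it flat on the narrow steel rail with its long end towards the machine head but still outside the gap, and let go of it completely. Then slide it straight along the rail into the gap under the brass jaw, slowly, until the orange pointer stands in the green band; never let the pointer reach the red. Leave the blade there, lying flat on the rail, and leave everything else on the table where it is.

Things in the scene. Friction and masses are not known exactly. Their poses are not given: they have to be found in the camera images.
- blade: Loose gauge blade, 0.24 kg: flat steel strip 155 x 30 x 4 mm with a blue block on it to grip, 16 mm (along x) x 28 mm (along y), its top 38 mm above the strip's underside. Origin on the underside, below the block's centre. x runs along the strip: the long end (nose) reaches x = +95 mm, the tail x = -60 mm; z up. Starts on a wooden rest 15 mm high.
- head: Fixed grey and green machine head with its steel guide rail. Origin on the table, below the mouth of the gap, on the rail's centre line; x points along the rail into the gap, z up. From x = -27 mm to 0 two flared guides stand 13 mm above the rail's top (47 narrowing to 35 mm apart); then two cheeks 35 mm apart, 45 mm above the rail, bridged at the mouth. Pointer top 175 mm high.
- mouth (a point): Point on the rail's top centre line at the mouth of the gap (head 0, 0, 60 mm; head's axes). Inside, a sprung brass jaw hangs 2.5 mm above the rail (15 to 27 mm past the mouth) with a sloped lead-in, 7 mm high at the mouth; lifting it takes a push of 5 to 15 N. Behind it hangs the pointer's feeler: the nose meets it 31 to 47 mm past the mouth, different every time, to be found by feel.
- rail_end (a point): Point on the rail's top centre line at its free end (head frame -150, 0, 60 mm; head's axes). The rail's flat top is 60 mm above the table, 40 mm wide, without lips, and runs on through the gap.
- pointer (a joint): Angle of the orange pointer on the machine head, rad: 0 upright at rest, growing as it leans away from the rail's free end when the nose pushes the sprung feeler; 4 mm of push gives about 0.22. Green band 0.25 to 0.45; red begins at 0.53. A spring (1 to 2 N) returns it if the blade goes back.
- gauge_rest: Fixed wooden block 170 x 80 x 15 mm on which the blade lies at the start; origin at its underside's centre.
- parts_tray: Fixed open blue tray 170 x 110 x 30 mm with one divider; origin at its underside's centre. Holds the gear and the collar.
- gear: Loose steel gear, diameter 57 mm, 20 mm high with its hub, in the tray; a bystander. Origin at its underside's centre.
- collar: Loose brass collar, diameter 36 mm, 16 mm high, in the tray; a bystander. Origin at its underside's centre.
- wrench: Loose wrench lying on the table, a bystander; x along it.
- screwdriver: Loose screwdriver lying on the table, a bystander; x along it.
- grease_jar: Loose white jar with a red cap, diameter 60 mm, 65 mm high; a bystander. Origin at its underside's centre.
- oil_can: Loose metal can, diameter 52 mm, 110 mm high; a bystander. Origin at its underside's centre.
- hammer: Loose hammer lying on the table, a bystander; x along it.
Not all that is in view belongs to the job. There is more than one size of the blade; the one meant has the size given above.

How it is judged:
By the outcome, as a careful person would: the job done as asked, in the order asked, and still so for the second after the job is handed in, with the robot touching nothing.
It also fails if it takes over 70 s, if anything falls off the work surface, if the arm or the gripper's body presses on something with over 40 N, if the wrist force passes 120 N, or if a joint passes its speed limit or range.

## Robot

A 6-joint arm with a two-finger parallel gripper is mounted at the origin on the work surface. World frame = base frame: x ahead of the robot, y to its left, z up, the work surface at z = 0. Lengths are in m, angles in rad, forces in N, time in s.
With the tool pointing down it reaches from about 0.35 to 0.775 m from the base axis. Payload 7.3 kg.
Tool frame: the origin (TCP) lies midway between the tips of the shut fingers; the grasp point (between the pads) lies 19 mm behind it (tcp_to_grasp is the distance from the TCP to the grasp point, in m); z points along the fingers, y is the line along which they close (so a half turn about z gives the same grasp; the last joint's range is limited). The gripper opens to 92 mm and grips with 3 to 60 N. Pads are 19 mm wide; open, the fingers measure 130 mm over their backs; the gripper's body (75 mm by 190 mm) begins 47 mm behind the grasp point.
Start: joints at [1.08, 0.342, 1.524, -0, 1.275, -0.146], TCP at [0.177, 0.494, 0.227] pointing down, gripper open.
Joint ranges: [-2.53, 2.53], [-0.77, 2.02], [0.04, 2.7], [-1, 4.14], [0.28, 2.66], [-3.11, 3.11]. Speed limits (rad/s): [2.57, 2.57, 3.14, 3.14, 3.14, 3.14].

## Interface

Orientations are given as [roll, pitch, yaw] about the fixed x, y, z axes, in that order (R = Rz(yaw) Ry(pitch) Rx(roll)).
In Python, from cell import observe, read_camera, calibration, hand_in, tcp_to_grasp gives the robot as it stands.
- The arm moves only by the tool send_rows, never from a script. Its argument "targets" is a list of rows, each a list of 5 numbers: the opening, from 0 (shut) to 1 (fully open), then the shift along the world's x, y, z in m, then the turn about the world's z in rad. A call has 1 to 5 rows; each row shifts and turns the commanded pose from where the row before left it; what a row does not reach is not made up. A row lasts 1/10 s, in which the tool goes at most 50 mm and 8.59 degrees, less where a joint would pass 70% of its speed; a pose out of reach is approached as far as the arm can. A call is refused whole if a number of a shift passes 0.05 or a number of a turn 0.15, either way. A call with a gripper value outside its range is refused whole. The fingers move at their own pace and stop on an object; "grip_force" is the grip in N (left out, the last holds). Time passes only in rows, so rows that do not move let the fingers close. It gives the time, the measured TCP pose, the force, the opening and the grip force at its end, in the units of the state.
- observe(): the state, without advancing time (a new reading comes with each control period).
- read_camera(name): name is "scene" or "side" or "wrist"; returns (picture, depth): 384x512x3 uint8, red, green, blue; 384x512 float32, m along the optical axis (not along the pixel's ray), 0 where there is no reading.
- calibration(name): a dict with "intrinsics" (3x3 intrinsics, pixels), "world_to_cam" (4x4, takes a point from world to camera coordinates); the wrist camera has in their place "hand_eye" (4x4, takes a point from camera to tool coordinates, whose origin is the TCP and whose axes are the flange's). Camera axes: x right, y up, looking along -z (the intrinsics and any distortion apply to the point x, -y, -z); pixel columns grow to the right and rows downward; lengths in m; the calibration is good to about 2 mm. The wrist camera is an equidistant fisheye: a pixel r from the principal point sees the ray r / f radians off the axis. A picture is of the moment at which its call begins: read the wrist's pose just before it. calibration takes no time and is no camera call.
- hand_in(): hands the job in; it is judged then, once.
The state is a dict: "time": time; "qpos": joint angles; "qvel": joint speeds; "joint_efforts": joint torques, N m; "tool_pos": TCP position; "tool_rot": TCP orientation; "contact_force": force on the tool from outside, world axes, zero at the start; "torque": the same for the moment, N m; "opening": finger opening in m; "grip_force": force on a finger pad.
Only numpy, scipy, OpenCV 4.12 (cv2) and the standard library are available. Lean on these libraries where they do the work, as an engineer would, in place of code of your own. Each camera call takes 0.05 s, during which the arm holds its last target. There are 200 camera calls.

## Working session

There is one attempt and no reset: what is moved stays moved. The work goes in short steps, Python scripts to look and compute and a tool call to move; the robot and the scene stay as the last step left them, time stands still between calls to the robot, and variables do not carry over. Pictures are saved under pics/ and viewed, at most 10 in all, crops included, and the job is handed in when it is done.

Besides the shell and the picture viewer there is one more tool, called by a JSON object that holds its "api" and its "payload", one argument or row to a line. send_rows: Moves the arm, as the interface text tells. Its arguments: {"type":"object","properties":{"targets":{"type":"array","items":{"type":"array","items":{"type":"number"}}},"grip_force":{"type":"number"}},"required":["targets"]}

```bash
mkdir -p pics; ls; python3 - <<'E'
from cell import *
import cv2,numpy as np
print(observe()); print(tcp_to_grasp)
for n in("scene","side"):
    p,d=read_camera(n); np.savez(f"pics/{n}0.npz",p=p,d=d); cv2.imwrite(f"pics/{n}0.png",cv2.resize(p[...,::-1],(800,600)))
    c=calibration(n);print(n,c)
E
```

```text
pics
{'time': 0.0, 'qpos': array([ 1.07996940e+00,  3.42719353e-01,  1.52501551e+00,  2.50077354e-07,
        1.27537108e+00, -1.46051115e-01]), 'qvel': array([-0.0001933 , -0.00146802, -0.00023867,  0.00160836,  0.00135088,
       -0.00151345]), 'joint_efforts': array([-3.59577016e-04, -4.31243455e+01, -2.44218367e+01,  7.17697316e-02,
        5.57684444e-02, -5.84697295e-05]), 'tool_pos': array([0.17725702, 0.49374793, 0.22604723]), 'tool_rot': array([-3.14009551e+00, -2.20468747e-04,  2.79681660e+00]), 'contact_force': array([-0.5989935 , -1.43894163,  0.05282394]), 'torque': array([-0.03839002, -0.04050668,  0.00178191]), 'grip_force': 0.0, 'opening': 0.09162929172116403}
0.0188
scene {'intrinsics': array([[498.28601599,   0.        , 252.61678466],
       [  0.        , 498.28601599, 184.33128145],
       [  0.        ,   0.        ,   1.        ]]), 'world_to_cam': array([[ 0.33347727,  0.94251502, -0.02140903, -0.1693207 ],
       [-0.58193539,  0.2236584 ,  0.78187475,  0.27534489],
       [ 0.74171701, -0.24827878,  0.62306784, -1.81696193],
       [ 0.        ,  0.        ,  0.        ,  1.        ]])}
side {'intrinsics': array([[436.40044449,   0.        , 249.79329024],
       [  0.        , 436.40044449, 193.42611717],
       [  0.        ,   0.        ,   1.        ]]), 'world_to_cam': array([[-0.90197234, -0.4315769 , -0.01368499,  0.48425612],
       [ 0.29797942, -0.64507234,  0.70362628, -0.22957088],
       [-0.31249665,  0.6305736 ,  0.71043844, -0.97514905],
       [ 0.        ,  0.        ,  0.        ,  1.        ]])}
```

View pics/scene0.png

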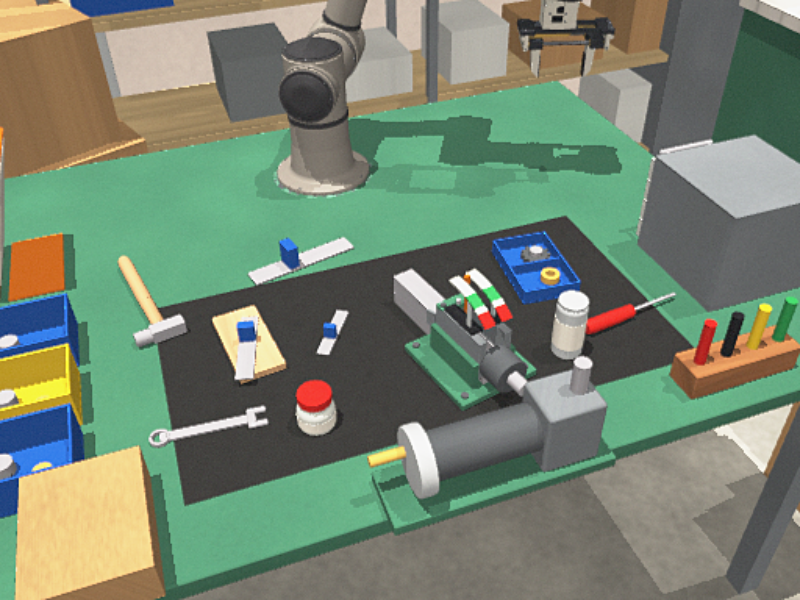

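View pics/side0.png

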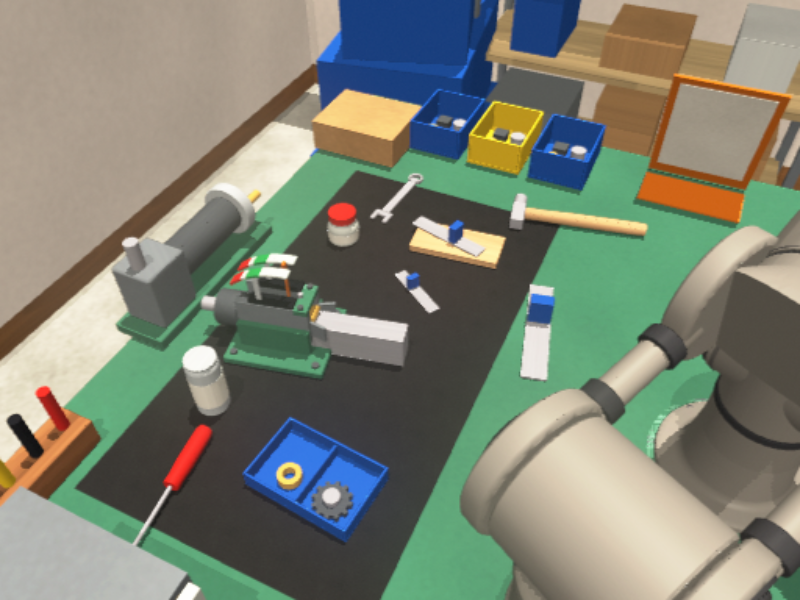

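The scene view (800 px scale) shows the right blade on the wooden rest, with its block at (247,331) and its nose towards (245,375). The rail runs from (405,275) to the head at (450,310). The other two blades, at (290,255) and (330,330), are decoys. The side view agrees: block at (456,230), rail from (405,345) to (325,330).

```bash
cat > h.py <<'E'
from cell import *
import cv2,numpy as np
def cloud(n,d):
    c=calibration(n);K=c["intrinsics"];T=np.linalg.inv(c["world_to_cam"])
    v,u=np.mgrid[:384,:512]
    P=np.stack([(u-K[0,2])/K[0,0]*d,-(v-K[1,2])/K[1,1]*d,-d],-1)
    return P@T[:3,:3].T+T[:3,3]
def rect(m,W):
    """min-area rect of masked world points' xy"""
    xy=W[m][:,:2].astype(np.float32); (c,s,a)=cv2.minAreaRect(xy*1000)
    return len(xy),np.round(c,1),np.round(s,1),round(a,1),np.round(np.median(W[m][:,2])*1000,1)
def sub(n,x0,y0,x1,y1):  # 800-scale box
    m=np.zeros((384,512),bool);k=.64;m[int(y0*k):int(y1*k),int(x0*k):int(x1*k)]=1;return m
E
python3 - <<'E'
from h import *
B={"scene":dict(rest=(205,300,290,385),rail=(385,260,480,340)),"side":dict(rest=(405,205,510,270),rail=(300,295,415,370))}
for n in B:
    z=np.load(f"pics/{n}0.npz");p,d=z["p"].astype(int),z["d"];W=cloud(n,d);Z=W[...,2]
    r,g,b=p[...,0],p[...,1],p[...,2]
    mb=sub(n,*B[n]["rest"]);blue=(b>r+50)&(b>g+40);grey=(abs(r-b)<40)&(r>120)
    print(n,"block",rect(mb&blue&(Z>.049),W),"all blue z",np.percentile(Z[mb&blue],[5,95]))
    m=mb&grey&(Z<.03)&(Z>.014);print("strip",rect(m,W))
    m=mb&(r>b+40)&(Z>.01)&(Z<.02);print("rest",rect(m,W))
    m=sub(n,*B[n]["rail"])&grey&(abs(Z-.06)<.004);print("rail",rect(m,W))
    c,l,ln=cv2.minAreaRect((W[m][:,:2]*1000).astype(np.float32));print(np.round(cv2.boxPoints((c,l,ln)),0).tolist())
    x=W[m][:,:2]-W[m][:,:2].mean(0);print("pca",np.linalg.svd(x,full_matrices=False)[2][0])
    print("red/org", [ (i) for i in W[(r>200)&(g>90)&(g<160)&(b<90)&(Z>.1)&(Z<.2)].round(3)[::6].tolist()][:8])
E
```

```text
scene block (45, array([ 540.8, -279.9]), array([27.2, 19.1]), 87.9, np.float64(52.3)) all blue z [0.02200009 0.05358441]
strip (328, array([ 544.5, -278. ]), array([183.4,  84.8]), 2.2, np.float64(18.0))
rest (799, array([ 534.8, -280.6]), array([176.1,  80.1]), 6.2, np.float64(14.0))
rail (366, array([608.5,  35.2]), array([210.8,  43.9]), 12.3, np.float64(59.6))
[[501.0, 34.0], [510.0, -9.0], [716.0, 36.0], [707.0, 79.0]]
pca [0.98027905 0.19761826]
red/org [[0.694, 0.052, 0.172], [0.882, 0.386, 0.129]]
side block (36, array([ 533.6, -278.8]), array([28.8, 15.8]), 72.4, np.float64(51.9)) all blue z [0.02177422 0.05361981]
strip (291, array([ 551.7, -283.2]), array([ 33.6, 155. ]), 75.2, np.float64(17.6))
rest (665, array([ 530. , -279.4]), array([169.9,  85.4]), 6.0, np.float64(13.7))
rail (667, array([575.2,  31.9]), array([147.1,  44.5]), 13.4, np.float64(58.6))
[[499.0, 36.0], [509.0, -7.0], [652.0, 27.0], [642.0, 71.0]]
pca [-0.98097151 -0.19415175]
red/org [[0.686, 0.055, 0.172], [0.884, 0.38, 0.128]]
```

{"api": "send_rows", "payload": {
  "targets": [
    [1,0.026,-0.039,0.003,0.02],
    [1,0.026,-0.039,0,0.02],
    [1,0.026,-0.039,0,0.02],
    [1,0.026,-0.039,0,0.02],
    [1,0.026,-0.039,0,0.006]
  ]
}}

```text
time: 0.6
tool_pos: [0.3079, 0.2974, 0.2296]
tool_rot: [-3.141, -0.0, 2.884]
contact_force: [0.4, 0.2, 0.9]
opening: 0.0918
grip_force: 0.0
```

{"api": "send_rows", "payload": {
  "targets": [
    [1,0.026,-0.039,0,0],
    [1,0.026,-0.039,0,0],
    [1,0.026,-0.039,0,0],
    [1,0.026,-0.039,0,0],
    [1,0.026,-0.039,0,0]
  ]
}}

```text
time: 1.1
tool_pos: [0.438, 0.1023, 0.2296]
tool_rot: [3.141, -0.0, 2.883]
contact_force: [-0.6, 1.0, 0.8]
opening: 0.0915
grip_force: 0.0
```

{"api": "send_rows", "payload": {
  "targets": [
    [1,0.011,-0.043,0,0],
    [1,0.011,-0.043,0,0],
    [1,0.011,-0.043,0,0],
    [1,0.011,-0.043,0,0],
    [1,0.011,-0.043,0,0]
  ]
}}

```text
time: 1.6
tool_pos: [0.4924, -0.1127, 0.2295]
tool_rot: [3.141, -0.001, 2.883]
contact_force: [1.0, 0.9, 0.2]
opening: 0.0919
grip_force: 0.0
```

{"api": "send_rows", "payload": {
  "targets": [
    [1,0.011,-0.043,0,0],
    [1,0.011,-0.043,0,0],
    [1,0.011,-0.043,0,0],
    [1,0.011,-0.038,0,0],
    [1,0,0,0,0]
  ]
}}

```text
time: 2.1
tool_pos: [0.5365, -0.2824, 0.2282]
tool_rot: [-3.141, -0.001, 2.879]
contact_force: [0.4, 0.2, -0.6]
opening: 0.0919
grip_force: 0.0
```

```bash
cat >> h.py <<'E'
from scipy.spatial.transform import Rotation as R
def wcloud(d,s):
    c=calibration("wrist");H=c["hand_eye"]
    K=c["intrinsics"];v,u=np.mgrid[:384,:512]
    x=(u-K[0,2])/K[0,0];y=(v-K[1,2])/K[1,1];r=np.hypot(x,y)+1e-9;t=np.tan(np.minimum(r,1.5))/r
    P=np.stack([x*t*d,-y*t*d,-d],-1)@H[:3,:3].T+H[:3,3]
    return P@R.from_euler("xyz",s["tool_rot"]).as_matrix().T+s["tool_pos"]
def wrist(name):
    s=observe();p,d=read_camera("wrist");cv2.imwrite(f"pics/{name}.png",p[...,::-1]);np.savez(f"pics/{name}.npz",p=p,d=d)
    return s,p.astype(int),wcloud(d,s)
E
python3 - <<'E'
from h import *
print(calibration("wrist"))
s,p,W=wrist("w1");print(s["tool_pos"],s["tool_rot"],s["qpos"],s["contact_force"])
r,g,b=p[...,0],p[...,1],p[...,2];Z=W[...,2]
near=np.hypot(W[...,0]-.55,W[...,1]+.28)<.11
m=near&(b>r+50)&(b>g+40)
print("block",rect(m&(Z>.047),W))
m=near&(abs(r-b)<40)&(r>120)&(abs(Z-.0185)<.006);print("strip",rect(m,W))
E
```

```text
{'intrinsics': array([[297.31863964,   0.        , 259.07156363],
       [  0.        , 297.31863964, 187.11985629],
       [  0.        ,   0.        ,   1.        ]]), 'hand_eye': array([[-4.79431139e-04,  9.69528492e-01,  2.44978107e-01,
         6.58641913e-02],
       [ 9.99999625e-01,  2.88276241e-04,  8.16150197e-04,
        -2.44646287e-04],
       [ 7.20659502e-04,  2.44978407e-01, -9.69528267e-01,
        -1.59777720e-01],
       [ 0.00000000e+00,  0.00000000e+00,  0.00000000e+00,
         1.00000000e+00]])}
[ 0.53648349 -0.28243288  0.22819449] [-3.14071320e+00 -6.52327951e-04  2.87853668e+00] [-6.10378971e-01  4.92532208e-01  1.28286789e+00 -1.07125500e-03
  1.36650669e+00 -1.91790212e+00] [ 0.38439317  0.23829972 -0.58898291]
block (322, array([ 508.2, -273.3]), array([25.2, 72.2]), 75.1, np.float64(54.9))
strip (2276, array([ 552.3, -284.9]), array([ 30.5, 153.1]), 75.7, np.float64(20.8))
```

View pics/w1.png

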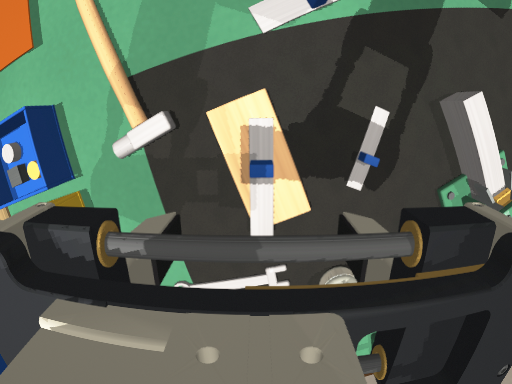

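The wrist view shows the blade's block at (261,168) on the rest and its nose at (261,233), centred under the gripper. The strip measures 153 x 30 mm, which matches the given size. Next is the descent and grasp.

{"api": "send_rows", "payload": {
  "targets": [
    [0.7,-0.0015,0.0025,-0.04,0.01],
    [0.7,0,0,-0.05,0],
    [0.7,0,0,-0.05,0],
    [0.7,0,0,-0.03,0],
    [0.7,0,0,-0.02,0]
  ]
}}

```text
time: 2.65
tool_pos: [0.5334, -0.2729, 0.0369]
tool_rot: [3.14, -0.005, 2.894]
contact_force: [-0.1, 0.5, 0.5]
opening: 0.065
grip_force: 0.0
```

{"api": "send_rows", "payload": {
  "targets": [
    [0.7,0,0,-0.01,0],
    [0.7,0,0,-0.004,0],
    [0.7,0,0,0,0],
    [0.3,0,0,0,0],
    [0,0,0,0,0]
  ],
  "grip_force": 25
}}

```text
time: 3.15
tool_pos: [0.5356, -0.2757, 0.027]
tool_rot: [-3.141, 0.002, 2.893]
contact_force: [0.1, -0.1, -0.1]
opening: 0.0527
grip_force: 0.0
```

{"api": "send_rows", "payload": {
  "targets": [
    [0,0,0,0,0],
    [0,0,0,0,0],
    [0,0,0,0,0],
    [0,0,0,0,0],
    [0,0,0,0,0]
  ]
}}

```text
time: 3.65
tool_pos: [0.5351, -0.276, 0.0262]
tool_rot: [-3.141, 0.001, 2.893]
contact_force: [-1.4, -3.3, 3.9]
opening: 0.0275
grip_force: 25.0
```

{"api": "send_rows", "payload": {
  "targets": [
    [0,0,0,0.02,0],
    [0,0,0,0.04,0],
    [0,0,0,0.05,0],
    [0,0,0,0.05,0],
    [0,0,0.02,0.02,0.05]
  ]
}}

```text
time: 4.15
tool_pos: [0.5362, -0.2574, 0.2103]
tool_rot: [-3.139, 0.007, 2.942]
contact_force: [0.8, 0.1, -2.7]
opening: 0.0276
grip_force: 25.0
```

{"api": "send_rows", "payload": {
  "targets": [
    [0,0,0.04,0,0.12],
    [0,0,0.04,0,0.12],
    [0,0,0.04,0,0.12],
    [0,0,0.02,0,0.06],
    [0,0,0,0,0]
  ]
}}

```text
time: 4.65
tool_pos: [0.5343, -0.112, 0.2051]
tool_rot: [3.139, -0.002, -2.916]
contact_force: [0.1, -0.4, -2.9]
opening: 0.0278
grip_force: 25.0
```

{"api": "send_rows", "payload": {
  "targets": [
    [0,0,0,0,0],
    [0,0,0,0,0]
  ]
}}

```text
time: 4.85
tool_pos: [0.5349, -0.1162, 0.2054]
tool_rot: [3.141, -0.001, -2.922]
contact_force: [-0.4, -0.6, -1.6]
opening: 0.0276
grip_force: 25.0
```

```bash
python3 - <<'E'
from h import *
s,p,W=wrist("w2");print(s["tool_pos"],s["tool_rot"],s["contact_force"],s["opening"])
r,g,b=p[...,0],p[...,1],p[...,2];Z=W[...,2]
box=(W[...,0]>.48)&(W[...,0]<.66)&(abs(W[...,1]-.035)<.07)
m=box&(abs(r-b)<40)&(r>110)&(abs(Z-.061)<.006)
print("rail",rect(m,W))
q=W[m];print(np.round(cv2.boxPoints(cv2.minAreaRect((q[:,:2]*1000).astype(np.float32)))).tolist())
# edges: per x slice min/max y
xs=np.arange(.515,.63,.005);lo=[];hi=[]
for x in xs:
    y=q[abs(q[:,0]-x)<.003][:,1];lo.append(np.percentile(y,2) if len(y) else np.nan);hi.append(np.percentile(y,98) if len(y) else np.nan)
print(np.round(np.c_[xs,lo,hi]*1000,1).tolist())
# held blade
h=W-s["tool_pos"];m=(abs(r-b)<40)&(r>110)&(abs(h[...,2]+.007)<.01)&(np.hypot(h[...,0],h[...,1])<.11)
print("blade",rect(m,W))
E
```

```text
[ 0.53485042 -0.11617273  0.2053501 ] [ 3.14131184e+00 -6.15714371e-04 -2.92200604e+00] [-0.44288485 -0.62427434 -1.55654909] 0.027565626964234247
rail (962, array([522.7,  17.6]), array([34.9, 40.3]), 13.6, np.float64(61.7))
[[501.0, 33.0], [511.0, -6.0], [544.0, 2.0], [535.0, 41.0]]
[[515.0, -3.7, 34.6], [520.0, -2.7, 35.8], [525.0, -1.0, 37.4], [530.0, -0.7, 38.3], [535.0, 0.7, 38.7], [540.0, 1.4, 26.9], [545.0, 1.9, 10.5], [550.0, nan, nan], [555.0, nan, nan], [560.0, nan, nan], [565.0, nan, nan], [570.0, nan, nan], [575.0, nan, nan], [580.0, nan, nan], [585.0, nan, nan], [590.0, nan, nan], [595.0, nan, nan], [600.0, nan, nan], [605.0, nan, nan], [610.0, nan, nan], [615.0, nan, nan], [620.0, nan, nan], [625.0, nan, nan]]
blade (5387, array([ 527. , -117.8]), array([100.1,  29.7]), 11.9, np.float64(200.0))
```

View pics/w2.png

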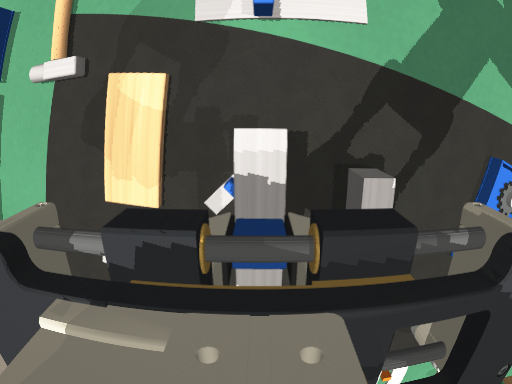

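The wrist view shows the blade held level with its tail at (260,130), and the rail end at (370,170)-(395,205). I'll refine the rail's direction from the stored fixed-camera views.

```bash
python3 - <<'E'
from h import *
B={"scene":(385,260,480,340),"side":(300,295,415,370)}
a=np.radians(13.3);Rm=np.array([[np.cos(a),np.sin(a)],[-np.sin(a),np.cos(a)]])
def ana(n,W,m):
    q=(W[m][:,:2]-[.505,.0135])@Rm.T*1000
    print(n,len(q),"umin",np.percentile(q[:,0],[0.5,2]).round(1))
    us=np.arange(8,116,9);L=[]
    for u in us:
        y=q[abs(q[:,0]-u)<5][:,1]
        if len(y)>8:L.append((u,*np.percentile(y,[3,97])))
    L=np.array(L);print(L.round(1).tolist())
    for k in(1,2):
        c=np.polyfit(L[:,0],L[:,k],1);print(" edge",k,"ang",13.3+np.degrees(c[0]),"off at0",c[1])
for n in B:
    z=np.load(f"pics/{n}0.npz");p,d=z["p"].astype(int),z["d"];W=cloud(n,d);Z=W[...,2]
    r,b=p[...,0],p[...,2]
    ana(n,W,sub(n,*B[n])&(abs(r-b)<40)&(r>90)&(abs(Z-.06)<.004))
E
```

```text
scene 403 umin [3.3 6.5]
[[8.0, -17.7, 19.6], [17.0, -20.0, 18.5], [26.0, -19.4, 17.4], [35.0, -19.3, 15.3], [44.0, -19.9, 15.9], [53.0, -20.1, 19.1], [62.0, -20.7, 18.5], [71.0, -17.9, 17.8], [80.0, -23.6, 17.6], [89.0, -20.7, 15.0], [98.0, -22.3, 15.8], [107.0, -20.8, 15.3]]
 edge 1 ang 11.500525799163475 off at0 -18.405465004770196
 edge 2 ang 11.68386889315523 off at0 18.77881340641298
side 708 umin [-0.5  2. ]
[[8.0, -17.2, 21.7], [17.0, -16.6, 22.7], [26.0, -15.1, 22.3], [35.0, -17.2, 20.7], [44.0, -15.2, 20.5], [53.0, -17.2, 20.9], [62.0, -13.7, 21.3], [71.0, -18.0, 21.1], [80.0, -17.3, 20.8], [89.0, -17.3, 20.7], [98.0, -16.4, 20.6], [107.0, -18.4, 19.4]]
 edge 1 ang 12.54664704885269 off at0 -15.872394807557308
 edge 2 ang 12.130448708898001 off at0 22.24433102542728
```

{"api": "send_rows", "payload": {
  "targets": [
    [0,-0.0025,0.035,0,0],
    [0,-0.003,0.04,0,0],
    [0,-0.003,0.04,0,0],
    [0,0,0.02,-0.02,0],
    [0,0,0,-0.04,0]
  ]
}}

```text
time: 5.4
tool_pos: [0.5288, 0.0211, 0.1478]
tool_rot: [-3.14, 0.007, -2.919]
contact_force: [1.4, -0.5, -3.1]
opening: 0.0281
grip_force: 25.0
```

{"api": "send_rows", "payload": {
  "targets": [
    [0,0,0,-0.04,0],
    [0,0,0,-0.01,0],
    [0,0,0,0,0],
    [0,0,0,0,0]
  ]
}}

```text
time: 5.8
tool_pos: [0.5277, 0.0189, 0.0972]
tool_rot: [-3.141, 0.002, -2.922]
contact_force: [0.5, -0.1, -2.5]
opening: 0.0281
grip_force: 25.0
```

```bash
python3 - <<'E'
from h import *
s=observe();print(s["tool_pos"],s["tool_rot"],s["contact_force"])
a=[]
for n,(x0,y0,x1,y1) in dict(scene=(230,150,358,246),side=(190,150,318,246)).items():
    p,d=read_camera(n);np.savez(f"pics/{n}1.npz",p=p,d=d);a.append(cv2.resize(p[y0:y1,x0:x1,::-1],(512,384),interpolation=cv2.INTER_CUBIC)[:,:400])
cv2.imwrite("pics/p1.png",np.hstack(a))
E
```

```text
[0.52774636 0.01888399 0.09720098] [-3.14088280e+00  2.30517589e-03 -2.92157993e+00] [ 0.45539281 -0.10752963 -2.45880736]
```

View pics/p1.png

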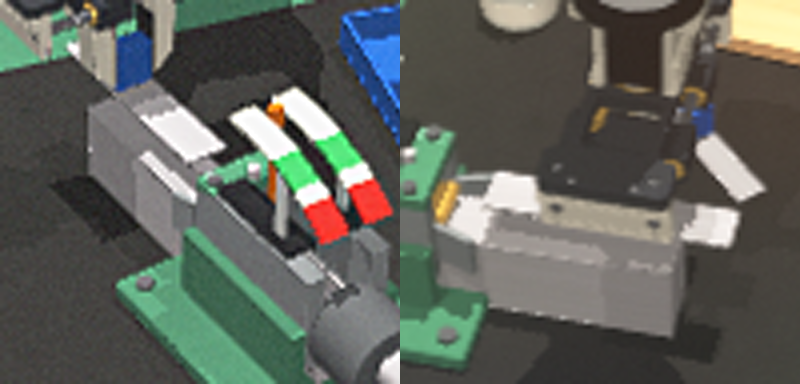

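The blade hovers level above the rail, with its nose pointing at the head and short of the flared guides; the pointer is upright at scene-crop (275,110). I'll measure the blade's lateral offset to the rail in the same clouds.

```bash
cat >> h.py <<'E'
a=np.radians(12.1);Rm=np.array([[np.cos(a),np.sin(a)],[-np.sin(a),np.cos(a)]])
def strip(n,W,p,zt,box):
    """edges of bright strip at height zt in rail frame (u along from end, v left), mm"""
    r,b=p[...,0],p[...,2];m=sub(n,*box)&(abs(r-b)<40)&(r>100)&(abs(W[...,2]-zt)<.004)
    q=(W[m][:,:2]-[.505,.0143])@Rm.T*1000
    print(n,zt,len(q),"u",np.percentile(q[:,0],[1,99]).round(1) if len(q) else "")
    for u in range(-40,125,10):
        y=q[abs(q[:,0]-u)<5][:,1]
        if len(y)>5:print("   ",u,len(y),np.percentile(y,[4,96]).round(1),end="")
    print()
E
python3 - <<'E'
from h import *
B={"scene":(360,235,480,340),"side":(297,280,450,370)}
for n in B:
    z=np.load(f"pics/{n}1.npz");p,d=z["p"].astype(int),z["d"];W=cloud(n,d)
    strip(n,W,p,.090,B[n]);strip(n,W,p,.060,B[n])
E
```

```text
scene 0.09 298 u [-24.7 228.9]
    -20 6 [-16.1 -11.6]    40 22 [-14.8  12.9]    50 24 [-15.8  12.7]    60 28 [-15.   13.7]    70 24 [-15.3  11.4]    80 25 [-15.3  12.3]    90 28 [-15.   12.3]    100 26 [-14.5  12.3]    110 26 [-14.7  12.9]    120 29 [-14.   12.2]
scene 0.06 259 u [  6.5 175.5]
    10 17 [-21.2   0.4]    20 19 [-22.5   0.2]    30 23 [-20.2   0.6]    40 18 [-18.6   0.8]    50 14 [-20.6   1.3]    60 22 [-20.5   0.7]    70 19 [-19.4   1.2]    80 19 [-17.7   1.9]    90 20 [-19.4   1.9]    100 33 [-18.6  17.7]    110 25 [-18.2  16.5]    120 9 [-15.   -6.8]
side 0.09 282 u [-35. 159.]
    -30 40 [-12.2  15.7]    -20 41 [-11.5  16.2]    -10 38 [-13.1  15.8]    0 29 [-12.5  14.5]    90 28 [-10.1  17. ]    100 37 [-12.7  16. ]    110 37 [-12.3  16.4]    120 16 [-10.3  16.7]
side 0.06 537 u [ -0.6 145.4]
    0 28 [-7.2 21.2]    10 34 [-4.6 22.1]    20 36 [-4.2 22.9]    30 36 [-2.9 21.8]    40 34 [-3.5 23.2]    50 31 [-3.7 19.4]    60 36 [-4.1 22. ]    70 32 [-2.1 22.2]    80 33 [-3.6 22.8]    90 34 [-2.8 22.6]    100 39 [-5.9 21.8]    110 35 [-5.8 22.1]    120 36 [-6.1 23.1]
```

Blade and rail centre lines agree to within 0.5 mm in both views. Lowering now.

{"api": "send_rows", "payload": {
  "targets": [
    [0,0,0,-0.01,0],
    [0,0,0,-0.01,0],
    [0,0,0,0,0],
    [0,0,0,-0.002,0],
    [0,0,0,0,0]
  ]
}}

```text
time: 6.4
tool_pos: [0.5264, 0.0197, 0.0736]
tool_rot: [3.141, -0.0, -2.92]
contact_force: [0.2, -0.6, -2.1]
opening: 0.0277
grip_force: 25.0
```

{"api": "send_rows", "payload": {
  "targets": [
    [0,0,0,-0.001,0],
    [0,0,0,0,0],
    [0,0,0,0,0]
  ]
}}

```text
time: 6.7
tool_pos: [0.5265, 0.0196, 0.0729]
tool_rot: [3.142, 0.0, -2.92]
contact_force: [-0.1, 0.7, -2.7]
opening: 0.0277
grip_force: 25.0
```

{"api": "send_rows", "payload": {
  "targets": [
    [0,0,0,-0.001,0],
    [0,0,0,0,0],
    [0,0,0,0,0]
  ]
}}

```text
time: 7.0
tool_pos: [0.5264, 0.0196, 0.0717]
tool_rot: [3.141, -0.0, -2.92]
contact_force: [0.3, -0.1, -2.2]
opening: 0.0276
grip_force: 25.0
```

{"api": "send_rows", "payload": {
  "targets": [
    [0,0,0,-0.0007,0],
    [0,0,0,0,0],
    [0,0,0,0,0]
  ]
}}

```text
time: 7.3
tool_pos: [0.5265, 0.0196, 0.0712]
tool_rot: [3.142, 0.0, -2.92]
contact_force: [-1.8, 0.2, 0.0]
opening: 0.0275
grip_force: 25.0
```

{"api": "send_rows", "payload": {
  "targets": [
    [0,0,0,-0.0002,0],
    [0,0,0,0,0],
    [0.6,0,0,0,0],
    [0.6,0,0,0,0],
    [0.6,0,0,0,0]
  ]
}}

```text
time: 7.8
tool_pos: [0.5265, 0.0196, 0.0707]
tool_rot: [3.142, 0.0, -2.92]
contact_force: [0.4, -0.1, -0.2]
opening: 0.0472
grip_force: 0.0
```

{"api": "send_rows", "payload": {
  "targets": [
    [0.6,0,0,0.005,0],
    [0.6,0,0,0.03,0],
    [0.6,0,0,0.03,0],
    [0.6,0,0,0,0],
    [0.6,0,0,0,0]
  ]
}}

```text
time: 8.3
tool_pos: [0.5267, 0.0196, 0.1365]
tool_rot: [-3.141, 0.002, -2.92]
contact_force: [-0.1, 0.5, 0.2]
opening: 0.055
grip_force: 0.0
```

```bash
python3 - <<'E'
from h import *
B={"scene":(360,235,480,340),"side":(297,280,450,370)}
for n in B:
    p,d=read_camera(n);np.savez(f"pics/{n}2.npz",p=p,d=d);p=p.astype(int);W=cloud(n,d)
    strip(n,W,p,.064,B[n])
    r,g,b=p[...,0],p[...,1],p[...,2];m=sub(n,*B[n])&(b>r+50)&(b>g+40)&(W[...,2]>.092)&(W[...,2]<.104)
    q=(W[m][:,:2]-[.505,.0143])@Rm.T*1000;print("block top u,v",np.percentile(q,[3,50,97],axis=0).round(1).tolist(),len(q))
s,p,W=wrist("w3");print(s["tool_pos"],s["contact_force"],s["opening"])
E
```

```text
scene 0.064 340 u [-30.8 185.2]
    -30 17 [-13.1  12. ]    -20 21 [-13.5  12. ]    -10 15 [-13.4   4.4]    0 13 [-15.3  -1.7]    20 7 [-19.2 -12.3]    40 28 [-16.6  14.7]    50 28 [-14.8  15. ]    60 24 [-16.4   9.6]    70 30 [-18.2  17.1]    80 32 [-15.2  14.1]    90 25 [-17.7  15. ]    100 29 [-14.5  13.2]    110 28 [-17.6  15.6]    120 10 [-14.9   4.1]
block top u,v [[19.8, -12.5], [30.2, 0.6], [37.6, 13.7]] 46
side 0.064 578 u [-36.1 156.7]
    -40 11 [-12.   16.1]    -30 38 [-11.1  15.6]    -20 41 [-12.4  18.2]    -10 34 [-10.7  15.1]    0 40 [-11.7  16.4]    10 38 [-11.9  17.2]    30 8 [11.6 17.3]    40 34 [-9.9 17.8]    50 34 [-12.1  15. ]    60 39 [-13.   17.3]    70 37 [-10.5  17. ]    80 38 [-11.5  16.1]    90 39 [-11.8  17.7]    100 32 [-10.9  17.3]    110 36 [-12.8  18. ]    120 20 [-15.7  17.1]
block top u,v [[15.3, -1.3], [21.2, 9.0], [28.8, 17.0]] 42
[0.52579916 0.01968126 0.13506149] [-0.31903356 -0.0806156   1.09864634] 0.05484216292070053
```

View pics/w3.png

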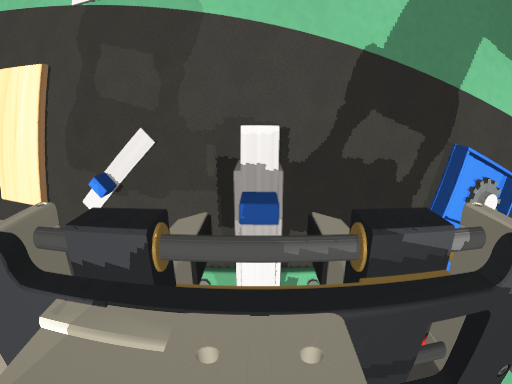

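The wrist view shows the blade free on the rail and centred: block at (260,207), tail at (260,130) overhanging the rail end. I'll back off behind the block, shut the fingers and lower them.

{"api": "send_rows", "payload": {
  "targets": [
    [0,-0.0155,-0.0033,0,0],
    [0,-0.0155,-0.0033,0,0],
    [0,0,0,0,0],
    [0,0,0,0,0],
    [0,0,0,0,0]
  ]
}}

```text
time: 8.95
tool_pos: [0.4961, 0.0131, 0.1356]
tool_rot: [3.141, 0.0, -2.92]
contact_force: [0.0, 0.5, -0.8]
opening: 0.0199
grip_force: 0.0
```

{"api": "send_rows", "payload": {
  "targets": [
    [0,0,0,-0.03,0],
    [0,0,0,-0.025,0],
    [0,0,0,-0.008,0],
    [0,0,0,0,0],
    [0,0,0,0,0]
  ]
}}

```text
time: 9.45
tool_pos: [0.4963, 0.013, 0.0735]
tool_rot: [-3.141, 0.001, -2.92]
contact_force: [0.5, 0.1, 0.3]
opening: 0.0002
grip_force: 0.0
```

{"api": "send_rows", "payload": {
  "targets": [
    [0,0.0039,0.0008,-0.0005,0],
    [0,0.0039,0.0008,-0.0005,0],
    [0,0.0039,0.0009,0,0],
    [0,0.0039,0.0008,0,0],
    [0,0.0039,0.0009,0,0]
  ]
}}

```text
time: 9.95
tool_pos: [0.5147, 0.0172, 0.0719]
tool_rot: [3.141, -0.001, -2.92]
contact_force: [-3.7, -1.5, 2.7]
opening: 0.0004
grip_force: 1.7
```

{"api": "send_rows", "payload": {
  "targets": [
    [0,0.0029,0.0006,0,0],
    [0,0.0029,0.0006,0,0],
    [0,0.0029,0.0007,0,0],
    [0,0.0029,0.0006,0,0],
    [0,0.0029,0.0006,0,0]
  ]
}}

```text
time: 10.45
tool_pos: [0.5296, 0.0204, 0.0718]
tool_rot: [3.141, -0.0, -2.92]
contact_force: [-2.7, -0.8, 1.9]
opening: 0.0004
grip_force: 1.5
```

```bash
cat >> h.py <<'E'
def look(i,view=False):
    B={"scene":(360,225,500,340),"side":(297,280,450,370)};a=[]
    for n,(x0,y0,x1,y1) in dict(scene=(240,150,340,225),side=(140,150,240,225)).items():
        p,d=read_camera(n);np.savez(f"pics/{n}{i}.npz",p=p,d=d);a.append(cv2.resize(p[y0:y1,x0:x1,::-1],(400,300),interpolation=cv2.INTER_CUBIC))
        W=cloud(n,d);p=p.astype(int);r,g,b=p[...,0],p[...,1],p[...,2]
        m=sub(n,*B[n])&(b>r+50)&(b>g+40)&(W[...,2]>.07)&(W[...,2]<.104)&(W[...,1]<.08)
        q=(W[m][:,:2]-[.505,.0143])@Rm.T*1000;print(n,"block u,v",np.percentile(q,[3,50,97],axis=0).round(1).tolist() if len(q) else "none")
        hsv=cv2.cvtColor(p.astype(np.uint8),cv2.COLOR_RGB2HSV);H,S,V=cv2.split(hsv)
        m=(H>6)&(H<19)&(S>150)&(V>90)&(W[...,2]>.1)&(W[...,2]<.185)&(np.hypot(W[...,0]-.69,W[...,1]-.055)<.05)
        q=W[m];u=(q[:,:2]-[.505,.0143])@Rm.T*1000
        if len(q)>3:
            vv,uu=np.nonzero(m);c=np.polyfit(q[:,2]*1000,u[:,0],1);t=vv<vv.min()+3
            print("  pointer n",len(q),"slope(rad)",np.arctan(c[0]).round(3),"z",(q[:,2].min()*1000).round(),(q[:,2].max()*1000).round(),"tip px",uu[t].mean().round(1),vv.min(),"tip u,z",u[t,0].mean().round(1),q[t,2].mean().round(4))
    cv2.imwrite(f"pics/k{i}.png",np.hstack(a));s=observe();print(s["time"],s["tool_pos"].round(4),s["contact_force"].round(1))
E
python3 -c "
from h import *
look(3)"
```

```text
scene block u,v [[41.6, -13.7], [53.3, -2.2], [58.1, 12.1]]
  pointer n 31 slope(rad) 0.023 z 101.0 174.0 tip px 298.7 176 tip u,z 195.0 0.1712
side block u,v none
  pointer n 25 slope(rad) -0.011 z 104.0 176.0 tip px 181.0 168 tip u,z 187.0 0.1707
10.55 [0.5302 0.0204 0.0718] [ 0.3 -0.3  0.7]
```

View pics/k3.png

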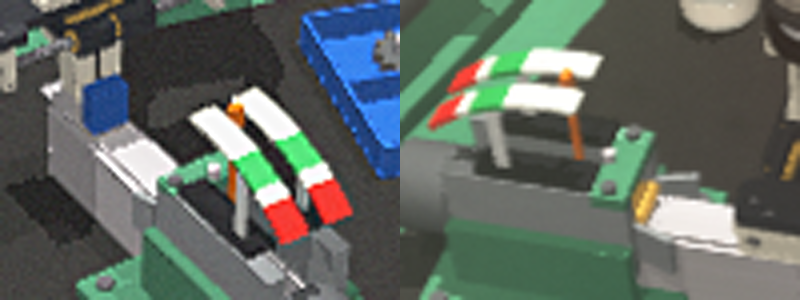

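The pointer is upright (orange tip at (235,108) left, (566,75) right), with the blade straight on the rail and its nose entering the guides. Continuing slowly.

{"api": "send_rows", "payload": {
  "targets": [
    [0,0.0025,0.0005,0,0],
    [0,0.0024,0.0005,0,0],
    [0,0.0025,0.0006,0,0],
    [0,0.0024,0.0005,0,0],
    [0,0.0024,0.0005,0,0]
  ]
}}

```text
time: 11.05
tool_pos: [0.5419, 0.023, 0.0718]
tool_rot: [3.142, 0.0, -2.92]
contact_force: [-1.8, -0.7, -0.9]
opening: 0.0007
grip_force: 0.8
```

{"api": "send_rows", "payload": {
  "targets": [
    [0,0.002,0.0004,0,0],
    [0,0.002,0.0004,0,0],
    [0,0.002,0.0005,0,0],
    [0,0.0019,0.0004,0,0],
    [0,0.0019,0.0004,0,0]
  ]
}}

```text
time: 11.55
tool_pos: [0.5507, 0.0249, 0.0718]
tool_rot: [3.141, -0.002, -2.92]
contact_force: [-9.9, -2.6, 6.4]
opening: 0.0003
grip_force: 4.5
```

```bash
python3 -c "
from h import *
look(4)"
```

```text
scene block u,v [[62.9, -14.0], [74.6, -2.8], [79.1, 12.5]]
  pointer n 31 slope(rad) 0.007 z 100.0 173.0 tip px 298.7 176 tip u,z 193.3 0.1695
side block u,v none
  pointer n 27 slope(rad) -0.021 z 101.0 173.0 tip px 181.0 168 tip u,z 187.1 0.1706
11.65 [0.5507 0.0249 0.0718] [-4.1 -0.8  1.8]
```

{"api": "send_rows", "payload": {
  "targets": [
    [0,0.0015,0.0003,0,0],
    [0,0.0015,0.0003,0,0],
    [0,0.0015,0.0004,0,0],
    [0,0.0015,0.0003,0,0],
    [0,0.0015,0.0003,0,0]
  ]
}}

```text
time: 12.15
tool_pos: [0.5534, 0.0258, 0.0719]
tool_rot: [3.14, -0.012, -2.92]
contact_force: [-22.7, -5.8, 16.3]
opening: 0.0004
grip_force: 11.9
```

{"api": "send_rows", "payload": {
  "targets": [
    [0,0.001,0.0002,0,0],
    [0,0.001,0.0002,0,0],
    [0,0.001,0.0002,0,0],
    [0,0.001,0.0003,0,0],
    [0,0.001,0.0002,0,0]
  ]
}}

```text
time: 12.65
tool_pos: [0.5594, 0.0272, 0.0718]
tool_rot: [3.14, -0.01, -2.92]
contact_force: [-18.7, -4.8, 13.1]
opening: 0.0007
grip_force: 9.5
```

```bash
python3 -c "
from h import *
look(5)"
```

```text
scene block u,v [[71.8, -13.3], [83.5, -2.8], [88.1, 13.5]]
  pointer n 32 slope(rad) 0.01 z 102.0 173.0 tip px 298.7 176 tip u,z 194.7 0.1709
side block u,v none
  pointer n 27 slope(rad) 0.008 z 103.0 173.0 tip px 181.0 168 tip u,z 187.7 0.1692
12.75 [0.5596 0.0273 0.0718] [-18.   -3.5  12.5]
```

```bash
python3 - <<'E'
from h import *
for i in (2,5):
  for n in("scene","side"):
    z=np.load(f"pics/{n}{i}.npz");p,d=z["p"].astype(int),z["d"];W=cloud(n,d);r,b=p[...,0],p[...,2]
    q=(W[...,:2]-[.505,.0143])@Rm.T*1000
    m0=(abs(r-b)<40)&(r>120)&(abs(q[...,1]-(2 if n=="side" else -1))<11)&(W[...,2]>.05)&(W[...,2]<.08)
    print(i,n,[(u,int(m.sum()),(np.median(W[m][:,2])*1000).round(1)) for u in range(-35,150,8) for m in [m0&(abs(q[...,0]-u)<4)] if m.sum()>5])
E
```

```text
2 scene [(-27, 15, np.float64(62.3)), (-19, 11, np.float64(62.4)), (-11, 12, np.float64(62.2)), (37, 9, np.float64(62.6)), (45, 14, np.float64(63.6)), (53, 15, np.float64(63.2)), (61, 13, np.float64(63.6)), (69, 16, np.float64(63.5)), (77, 16, np.float64(63.9)), (85, 17, np.float64(63.5)), (93, 15, np.float64(62.9)), (101, 18, np.float64(63.0)), (109, 14, np.float64(64.6))]
2 side [(-35, 16, np.float64(63.5)), (-27, 23, np.float64(62.0)), (-19, 21, np.float64(62.5)), (-11, 20, np.float64(62.6)), (-3, 20, np.float64(62.1)), (5, 23, np.float64(62.9)), (13, 11, np.float64(62.5)), (37, 14, np.float64(63.1)), (45, 21, np.float64(62.8)), (53, 20, np.float64(62.5)), (61, 22, np.float64(62.8)), (69, 21, np.float64(62.6)), (77, 21, np.float64(62.6)), (85, 22, np.float64(62.6)), (93, 20, np.float64(62.5)), (101, 21, np.float64(62.9)), (109, 22, np.float64(63.3)), (117, 17, np.float64(62.3)), (125, 21, np.float64(59.2)), (133, 18, np.float64(59.0)), (141, 19, np.float64(59.0))]
5 scene [(5, 12, np.float64(57.7)), (29, 6, np.float64(63.5)), (37, 7, np.float64(63.0)), (45, 6, np.float64(64.8)), (53, 6, np.float64(61.7)), (85, 6, np.float64(62.1)), (93, 15, np.float64(63.4)), (101, 12, np.float64(63.3)), (109, 15, np.float64(64.5)), (117, 6, np.float64(65.0))]
5 side [(-3, 9, np.float64(57.8)), (5, 22, np.float64(57.9)), (13, 20, np.float64(59.8)), (21, 21, np.float64(63.6)), (29, 20, np.float64(62.4)), (37, 18, np.float64(62.6)), (133, 18, np.float64(62.8)), (141, 20, np.float64(62.8))]
```

{"api": "send_rows", "payload": {
  "targets": [
    [0,0,0,0.0005,0],
    [0,0,0,0.0005,0],
    [0,0.001,0.0002,0,0],
    [0,0.001,0.0002,0,0],
    [0,0,0,0,0]
  ]
}}

```text
time: 13.25
tool_pos: [0.5626, 0.0279, 0.0719]
tool_rot: [3.14, -0.008, -2.92]
contact_force: [-11.8, -2.2, 2.8]
opening: 0.0003
grip_force: 5.7
```

{"api": "send_rows", "payload": {
  "targets": [
    [0,0.001,0.0002,0,0],
    [0,0.001,0.0002,0,0],
    [0,0.001,0.0002,0,0],
    [0,0,0,0,0],
    [0,0,0,0,0]
  ]
}}

```text
time: 13.75
tool_pos: [0.5656, 0.0285, 0.0719]
tool_rot: [3.14, -0.008, -2.92]
contact_force: [-11.1, -2.3, 2.4]
opening: 0.0006
grip_force: 5.7
```

```bash
python3 -c "
from h import *
look(6)"
```

```text
scene block u,v [[77.5, -14.3], [90.1, -2.3], [94.9, 12.5]]
  pointer n 32 slope(rad) 0.037 z 101.0 175.0 tip px 298.7 176 tip u,z 195.1 0.1713
side block u,v none
  pointer n 27 slope(rad) -0.014 z 103.0 173.0 tip px 181.0 168 tip u,z 187.2 0.1703
13.85 [0.5656 0.0286 0.0719] [-11.4  -2.1   3.2]
```

{"api": "send_rows", "payload": {
  "targets": [
    [0,0.001,0.0002,0,0],
    [0,0.001,0.0002,0,0],
    [0,0.001,0.0002,0,0],
    [0,0,0,0,0]
  ]
}}

```text
time: 14.25
tool_pos: [0.5686, 0.0291, 0.0719]
tool_rot: [3.14, -0.008, -2.92]
contact_force: [-11.2, -2.7, 2.5]
opening: 0.0002
grip_force: 5.7
```

```bash
python3 -c "
from h import *
look(7)"
```

```text
scene block u,v [[81.6, -14.0], [93.2, -2.0], [98.2, 12.9]]
  pointer n 32 slope(rad) 0.039 z 100.0 174.0 tip px 298.7 176 tip u,z 194.8 0.171
side block u,v none
  pointer n 26 slope(rad) -0.025 z 101.0 174.0 tip px 181.1 168 tip u,z 186.8 0.1702
14.35 [0.5686 0.0291 0.0719] [-11.9  -2.4   1.7]
```

{"api": "send_rows", "payload": {
  "targets": [
    [0,0.001,0.0002,0,0],
    [0,0.001,0.0002,0,0],
    [0,0.001,0.0002,0,0],
    [0,0,0,0,0]
  ]
}}

```text
time: 14.75
tool_pos: [0.5716, 0.0298, 0.0719]
tool_rot: [3.14, -0.008, -2.92]
contact_force: [-11.1, -1.9, 2.8]
opening: 0.0008
grip_force: 5.7
```

```bash
python3 -c "
from h import *
look(8)"
```

```text
scene block u,v [[84.6, -13.6], [96.3, -1.2], [100.4, 13.5]]
  pointer n 33 slope(rad) 0.039 z 101.0 174.0 tip px 298.7 176 tip u,z 195.0 0.1712
side block u,v none
  pointer n 28 slope(rad) -0.008 z 100.0 172.0 tip px 181.0 168 tip u,z 187.6 0.1694
14.85 [0.5716 0.0298 0.0719] [-10.9  -2.1   2.7]
```

{"api": "send_rows", "payload": {
  "targets": [
    [0,0.001,0.0002,0,0],
    [0,0.001,0.0002,0,0],
    [0,0.001,0.0002,0,0],
    [0,0,0,0,0]
  ]
}}

```text
time: 15.25
tool_pos: [0.5746, 0.0303, 0.0719]
tool_rot: [3.14, -0.008, -2.92]
contact_force: [-10.6, -1.2, 2.6]
opening: 0.0001
grip_force: 5.7
```

```bash
python3 -c "
from h import *
look(9)"
```

```text
scene block u,v [[87.0, -14.1], [98.7, -2.7], [103.3, 12.9]]
  pointer n 31 slope(rad) 0.015 z 103.0 173.0 tip px 298.7 176 tip u,z 194.1 0.1704
side block u,v none
  pointer n 27 slope(rad) -0.014 z 102.0 174.0 tip px 181.0 168 tip u,z 187.2 0.1703
15.35 [0.5746 0.0303 0.0719] [-10.7  -3.5   2.9]
```

{"api": "send_rows", "payload": {
  "targets": [
    [0,0.001,0.0002,0,0],
    [0,0.001,0.0002,0,0],
    [0,0.001,0.0002,0,0],
    [0,0,0,0,0]
  ]
}}

```text
time: 15.75
tool_pos: [0.5772, 0.0309, 0.0719]
tool_rot: [3.14, -0.009, -2.92]
contact_force: [-11.9, -2.0, 2.9]
opening: 0.0006
grip_force: 6.5
```

```bash
python3 -c "
from h import *
look(10)"
```

```text
scene block u,v [[91.5, -13.6], [102.0, -0.9], [106.1, 12.9]]
  pointer n 29 slope(rad) 0.051 z 103.0 174.0 tip px 299.3 177 tip u,z 198.0 0.1707
side block u,v none
  pointer n 33 slope(rad) 0.021 z 102.0 174.0 tip px 179.8 167 tip u,z 191.2 0.1696
15.85 [0.5772 0.0309 0.0719] [-12.6  -2.1   2.5]
```

The feeler is met: the pointer has just begun to move.

{"api": "send_rows", "payload": {
  "targets": [
    [0,0.0006,0.0001,0,0],
    [0,0.0006,0.0001,0,0],
    [0,0.0006,0.0001,0,0],
    [0,0.0006,0.0002,0,0],
    [0,0.0006,0.0001,0,0]
  ]
}}

```text
time: 16.35
tool_pos: [0.58, 0.0315, 0.0719]
tool_rot: [3.14, -0.009, -2.92]
contact_force: [-13.1, -1.9, 4.3]
opening: 0.0003
grip_force: 6.8
```

```bash
python3 -c "
from h import *
look(11)"
```

```text
scene block u,v [[92.9, -13.6], [104.8, -2.5], [109.0, 12.3]]
  pointer n 14 slope(rad) -0.059 z 158.0 173.0 tip px 303.9 181 tip u,z 216.6 0.17
side block u,v none
  pointer n 32 slope(rad) 0.167 z 104.0 171.0 tip px 172.1 167 tip u,z 210.5 0.1671
16.45 [0.5802 0.0315 0.0719] [-13.3  -3.1   3.7]
```

{"api": "send_rows", "payload": {
  "targets": [
    [0,0.0005,0.0001,0,0],
    [0,0.0005,0.0001,0,0],
    [0,0.0005,0.0001,0,0],
    [0,0.0005,0.0001,0,0],
    [0,0,0,0,0]
  ]
}}

```text
time: 16.95
tool_pos: [0.5817, 0.0318, 0.0719]
tool_rot: [3.14, -0.01, -2.92]
contact_force: [-14.6, -2.8, 4.4]
opening: 0.0002
grip_force: 7.4
```

```bash
python3 -c "
from h import *
look(12)"
```

```text
scene block u,v [[95.9, -13.5], [106.5, -3.0], [111.1, 12.5]]
  pointer n 21 slope(rad) 0.251 z 105.0 169.0 tip px 306.3 184 tip u,z 226.7 0.1672
side block u,v none
  pointer n 36 slope(rad) 0.247 z 103.0 170.0 tip px 168.3 167 tip u,z 220.0 0.1659
17.05 [0.5817 0.0318 0.0719] [-14.9  -2.4   5.3]
```

View pics/k12.png

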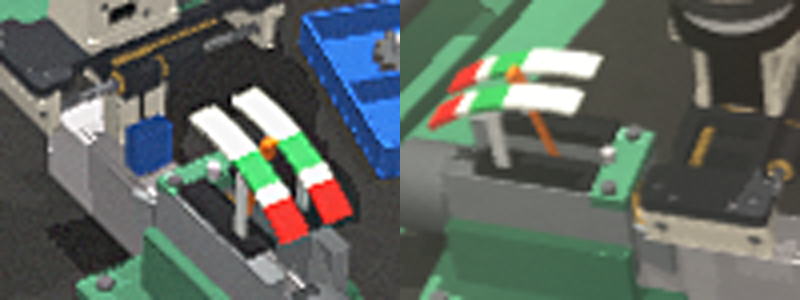

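The pointer stands at the start of the green band, about 0.28 (tip at (268,148) left, (515,73) right). One small push will bring it to mid-band.

{"api": "send_rows", "payload": {
  "targets": [
    [0,0.0005,0.0001,0,0],
    [0,0.0005,0.0001,0,0],
    [0,0.0003,0.0001,0,0],
    [0,0,0,0,0],
    [0,0,0,0,0]
  ]
}}

```text
time: 17.55
tool_pos: [0.5828, 0.032, 0.0719]
tool_rot: [3.14, -0.01, -2.92]
contact_force: [-15.5, -3.5, 5.4]
opening: 0.0005
grip_force: 7.9
```

```bash
python3 -c "
from h import *
look(13)"
```

```text
scene block u,v [[96.1, -13.7], [108.2, -3.0], [112.4, 13.0]]
  pointer n 22 slope(rad) 0.32 z 102.0 167.0 tip px 307.9 187 tip u,z 233.7 0.1633
side block u,v none
  pointer n 38 slope(rad) 0.271 z 102.0 167.0 tip px 165.5 167 tip u,z 227.4 0.1646
17.65 [0.5827 0.0321 0.0719] [-15.7  -2.8   4.9]
```

{"api": "send_rows", "payload": {
  "targets": [
    [0,-0.003,-0.0006,0,0],
    [0,-0.004,-0.0009,0,0],
    [0,-0.006,-0.0013,0,0],
    [0,-0.008,-0.0017,0,0],
    [0,0,0,0,0]
  ]
}}

```text
time: 18.15
tool_pos: [0.5653, 0.0278, 0.0729]
tool_rot: [3.141, -0.0, -2.921]
contact_force: [0.1, 0.7, -0.2]
opening: 0.0006
grip_force: 0.0
```

{"api": "send_rows", "payload": {
  "targets": [
    [0,0,0,0.03,0],
    [0,0,0,0.05,0],
    [0,-0.02,0,0.05,0],
    [0,0,0,0,0],
    [0,0,0,0,0]
  ]
}}

```text
time: 18.65
tool_pos: [0.5481, 0.0279, 0.2005]
tool_rot: [-3.141, 0.003, -2.92]
contact_force: [-0.6, -0.6, -1.4]
opening: 0.0004
grip_force: 0.0
```

```bash
python3 -c "
from h import *
look(14)
B={'scene':(360,235,480,340),'side':(297,280,450,370)}
for n in B:
    z=np.load(f'pics/{n}14.npz');p,d=z['p'].astype(int),z['d'];strip(n,cloud(n,d),p,.064,B[n])"
```

```text
scene block u,v [[95.9, -14.3], [107.5, -2.6], [111.8, 12.6]]
  pointer n 22 slope(rad) 0.312 z 101.0 167.0 tip px 308.0 187 tip u,z 233.4 0.163
side block u,v [[88.7, -9.4], [95.4, 12.0], [103.5, 17.7]]
  pointer n 37 slope(rad) 0.274 z 104.0 166.0 tip px 165.5 167 tip u,z 227.6 0.1641
18.75 [0.5472 0.0279 0.1981] [ 0.   0.2 -0.5]
scene 0.064 197 u [  8.  196.8]
    10 8 [-12.9  11. ]    20 12 [-17.1  14.7]    30 10 [-19.8  10.5]    40 10 [-15.5  15.7]    50 26 [-16.2  13.9]    60 22 [-15.7   9.4]    70 18 [-21.    3.5]    80 16 [-15.2  -4.1]    90 6 [-19.4 -10.1]    100 9 [-19.4 -11.5]    110 22 [-17.7  12.1]    120 11 [-16.2   3.9]
side 0.064 398 u [  0.8 150. ]
    0 9 [-10.5  23. ]    20 11 [-13.4  21. ]    30 11 [-7.2 20. ]    40 29 [-12.8  16.2]    50 40 [-9.6 18.9]    60 39 [-11.9  17.6]    70 41 [-10.4  19.3]    80 36 [-12.6  20.5]    90 21 [-11.5  18.9]    100 7 [16.2 20.8]    110 23 [-2.9 18.9]    120 35 [-22.4  18.1]
```

View pics/k14.png

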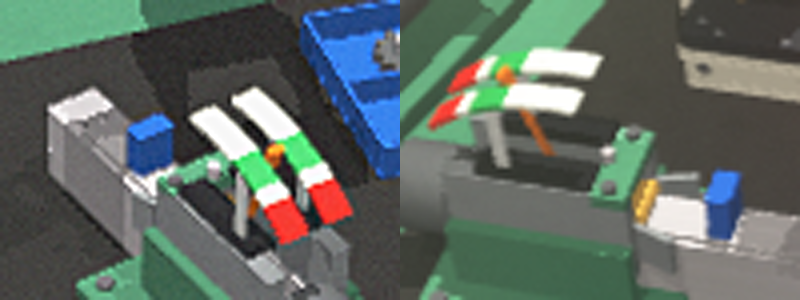

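The blade lies flat, the pointer is mid-green (tips at (275,155) and (505,75)), and the robot is clear.

```bash
python3 -c "
from cell import *
print(hand_in())"
```

```text
the job is handed in; nothing more can be done
None
```

The job is handed in: the blade lies flat on the rail under the brass jaw, the pointer stands in the green band at about 0.34 rad by camera and never neared the red, and the gripper is clear of everything.

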